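Build a cell-strainer cascade on a 50 ml tube

ROBOT

A 6-joint arm with a two-finger parallel gripper is mounted at the origin on the work surface. World frame = base frame: x ahead of the robot, y to its left, z up, the work surface at z = 0. Lengths are in m, angles in rad, forces in N, time in s.
With the tool pointing down it reaches from about 0.275 to 1 m from the base axis. Payload 8.4 kg.
Tool frame: the origin (TCP) lies at the very end of the fingers, on their centre line; the grasp point (between the pads) lies 19 mm behind it; z points along the fingers, y is the line along which they close (so a half turn about z gives the same grasp; the last joint's range is limited). The gripper opens to 85 mm and grips with 20 to 120 N. Pads are 22 mm wide; open, the fingers measure 114 mm over their backs; the gripper's body (76 mm by 85 mm) begins 54 mm behind the grasp point. The pads swing forward as they close: fully open they stand 13 mm farther back than shut.
Start: joints at [1.323, 0.353, 1.633, -0, 1.155, -0.002], TCP at [0.152, 0.606, 0.231] pointing down, gripper open.
Joint ranges: [-2.63, 2.63], [-0.92, 2.1], [0.06, 2.66], [-1.3, 4.44], [0, 2.69], [-3.02, 3.02]. Speed limits (rad/s): [2.22, 2.22, 2.79, 3.14, 3.14, 3.14].

INTERFACE

Orientations are given as a 3x3 rotation matrix whose columns are the frame's x, y, z axes.
In Python, from workcell import get_obs, read_camera, workorder gives the robot as it stands. The module is installed in compiled form; this text tells all that it offers.
- The arm moves only by the shell command python3 -m crank 'ROWS' [OPENING] [FORCE]. ROWS is a JSON object of lists of equal length, an entry for each row: "xyz": the shift along the tool's x, y, z as a fraction of full scale, a list of three; "rotation": the turn, a rotation vector about the tool's x, y, z as a fraction of full scale, a list of three. In form: {"xyz": [[dx, dy, dz], ...], "rotation": [[ax, ay, az], ...]}. A call has 1 to 12 rows; each row is the pose to reach, as a shift and turn from the pose commanded when the call began, along the tool's axes at that moment; what a row does not reach only later rows make up. Full scale, the value 1, is 80 mm for a shift and pi/2 rad for a turn. A row lasts 1/12 s, in which the tool goes at most 41.7 mm and 7.16 degrees, less where a joint would pass 70% of its speed; a pose out of reach is approached as far as the arm can. A call with a number of a shift or a turn outside -1 to 1 is refused whole. A call with a gripper value outside its range is refused whole. OPENING is the gripper command: -1 is shut, 1 is fully open, values between are in proportion, set as the call begins (- or left out, the last holds). The fingers move at their own pace and stop on an object; FORCE is the grip in N (left out, the last holds). Time passes only in rows, so rows that repeat a pose let the fingers close. It gives the time, the measured TCP pose, the force, the opening and the grip force at its end, in the units of the state.
- get_obs(): the state, without advancing time (a new reading comes with each control period).
- read_camera(name): name is "scene" or "side" or "wrist"; returns a dict with "color" (400x640x3 uint8, red, green, blue), "intrinsics" (3x3 intrinsics, pixels), "dist" ([k1, k2, p1, p2, k3] as OpenCV has them; the pictures are not rectified), "extrinsics" (4x4, takes a point from camera to world coordinates). Camera axes: x right, y down, z forward; pixel columns grow to the right and rows downward; lengths in m; the calibration is good to about 2 mm. A picture is of the moment at which its call begins. There is no depth.
- workorder.sign_off(): hands the job in; it is judged then, once.
The state is a dict: "time_s": time; "joint_positions": joint angles; "qd": joint speeds; "joint_torque": joint torques, N m; "tcp_pos": TCP position; "orientation": TCP orientation; "ft_force": force on the tool from outside, world axes, zero at the start; "ft_torque": the same for the moment, N m; "grip_width": opening from 0.0 (shut) to 1.0 (fully open); "grip_force": force on a finger pad.
Only numpy, scipy, OpenCV 4.12 (cv2) and the standard library are available. Lean on these libraries where they do the work, as an engineer would, in place of code of your own. Each camera call takes 0.05 s, during which the arm holds its last target. There are 200 camera calls.

TASK

Set up the filter cascade on the open tube in the rack so that a sample will meet the coarsest mesh first and the finest last: working up from the tube, one piece at a time, seat the blue strainer on the tube, then the white, then the yellow, and put the green funnel on top. Set every piece down without dropping it, so that it sits level and fully home on the one below. Leave the spare red strainer, the amber bottle and the Petri dish where they are and do not knock the capped tubes.

Things in the scene. Friction and masses are not known exactly. Their poses are not given: they have to be found in the camera images.
- blue_c (a point): Blue strainer (40 micrometre mesh, the finest to be used), loose, upright, 15 g, 32 mm tall: a 10 mm plug tapering from 24 mm diameter at its shoulder to 20 mm at its foot, under a round cup 40 mm across, 22 mm tall, whose top has a recess 30 mm wide, 12 mm deep. The plug fits loosely into the tube's mouth or another's recess; the shoulder rests on that rim. Point: on its axis, half-way up (16 mm above its foot, 6 above the shoulder); z up
- white_c (a point): White strainer (70 micrometre mesh), loose, upright, 15 g, 32 mm tall: a 10 mm plug tapering from 24 mm diameter at its shoulder to 20 mm at its foot, under a round cup 40 mm across, 22 mm tall, whose top has a recess 30 mm wide, 12 mm deep. The plug fits loosely into the tube's mouth or another's recess; the shoulder rests on that rim. Point: on its axis, half-way up (16 mm above its foot, 6 above the shoulder); z up
- yellow_c (a point): Yellow strainer (100 micrometre mesh, the coarsest), loose, upright, 15 g, 32 mm tall: a 10 mm plug tapering from 24 mm diameter at its shoulder to 20 mm at its foot, under a round cup 40 mm across, 22 mm tall, whose top has a recess 30 mm wide, 12 mm deep. The plug fits loosely into the tube's mouth or another's recess; the shoulder rests on that rim. Point: on its axis, half-way up (16 mm above its foot, 6 above the shoulder); z up
- funnel_c (a point): Green funnel, loose, upright, wide end up, 25 g, 46 mm tall: plug as on the strainers (10 mm long, 24 to 20 mm diameter), collar 40 mm across and 6 mm tall, cone widening from 40 to 54 mm over 18 mm, upright lip 54 mm across and 12 mm tall at the top. Point: on its axis, half-way up (23 mm above its foot, 13 above the shoulder that rests on the rim below, 23 below the lip's top); z up
- tube_top (a point): Open 50 ml tube, frosted plastic, fixed upright in a teal rack, the only one of three tubes without a cap. 31 mm across, mouth 27 mm wide. Point: centre of the mouth at the rim, 119 mm above the bench; z up. The fixed rack is 236 mm long (along this point's y), 60 wide, 68 tall, with five slots 44 mm apart; the tubes stand in slots 1, 3 and 5 in any order
- tube_orange_top (a point): Centre of the top of the orange cap (34 mm in diameter) of a closed tube held fast in the same rack, 121 mm above the bench. Not to be used
- tube_purple_top (a point): Centre of the top of the purple cap (34 mm in diameter) of the other closed tube held fast in the same rack, 121 mm above the bench. Not to be used
- red_c (a point): Red cell strainer, loose, of the same shape and size as the blue one, not needed today: leave it where it is. The point is on its axis, half-way up (16 mm above its foot)
- bottle_c (a point): Small amber reagent bottle with a black cap and a white label, loose, 48 mm in diameter and 84 mm tall. To be left where it is. The point is on its axis, half-way up
- dish_c (a point): Closed round Petri dish with pinkish-tan medium, loose, 61 mm in diameter and 15 mm tall. To be left where it is. The point is at its centre, 7 mm above the bench

How it is judged:
On the way, in this order (a step that is already met when the one before it is completed fails the run):
1. the blue strainer sits on the open tube (horizontal distance between blue_c and tube_top below 0.006 m and z of blue_c in the frame of tube_top between 0.003 and 0.009 m and angle between blue_c's own z axis and vertical below 0.12 rad), for 0.2 s.
2. the white strainer sits on the blue one (horizontal distance between white_c and blue_c below 0.006 m and z of white_c in the frame of blue_c between 0.019 and 0.025 m and angle between white_c's own z axis and vertical below 0.12 rad), for 0.2 s.
3. the yellow strainer sits on the white one (horizontal distance between yellow_c and white_c below 0.006 m and z of yellow_c in the frame of white_c between 0.019 and 0.025 m and angle between yellow_c's own z axis and vertical below 0.12 rad), for 0.2 s.
4. the green funnel sits on the yellow strainer (horizontal distance between funnel_c and yellow_c below 0.006 m and z of funnel_c in the frame of yellow_c between 0.026 and 0.032 m and angle between funnel_c's own z axis and vertical below 0.12 rad), for 0.2 s.
At the end, for the whole second after the job is handed in: Blue strainer on the open tube, white on blue, yellow on white and green funnel on yellow, all at once: each coaxial with the part below to 6 mm, its shoulder within 3 mm of the rim below, upright to 0.12 rad, let go of and at rest (below 0.02 m/s) (all of step 1 and all of step 2 and all of step 3 and all of step 4 and linear speed of each of blue, white, yellow, funnel below 0.02 m/s); the robot touches nothing.
It fails at once if the red strainer, the amber bottle or the Petri dish is moved by more than 25 mm or tipped over (distance of any of red_c, bottle_c, dish_c from where it was at the start of the episode above 0.025 m or angle between any of red_c, bottle_c, dish_c's own z axis and vertical above 0.6 rad).
It fails at once if a capped tube is struck or pressed with more than 15 N (contact force between any of tube_orange, tube_purple and anything else above 15 N).
It fails at once if a strainer or the funnel is dropped (falls freely faster than 0.6 m/s, that is from about 18 mm) ((contact force between blue and anything else below 0.01 N and linear speed of blue above 0.6 m/s) or (contact force between white and anything else below 0.01 N and linear speed of white above 0.6 m/s) or (contact force between yellow and anything else below 0.01 N and linear speed of yellow above 0.6 m/s) or (contact force between funnel and anything else below 0.01 N and linear speed of funnel above 0.6 m/s)).
It also fails if it takes over 96 s, if anything falls off the work surface, if the arm or the gripper's body presses on something with over 40 N, if the wrist force passes 120 N, or if a joint passes its speed limit or range.

## Working session

There is one attempt and no reset: what is moved stays moved. The work goes in short steps, Python scripts to look and compute and a shell command to move; the robot and the scene stay as the last step left them, time stands still between calls to the robot, and variables do not carry over. Pictures are saved under pics/ and viewed, at most 17 in all, crops included, and the job is handed in when it is done.

```bash
mkdir -p pics
cat > h.py <<'E'
import numpy as np, cv2, pickle
from workcell import get_obs, read_camera
def snap(n,f):
    c=read_camera(n); cv2.imwrite(f'pics/{f}.png',c['color'][:,:,::-1]); pickle.dump(c,open(f'pics/{f}.pkl','wb')); return c
def load(f): return pickle.load(open(f'pics/{f}.pkl','rb'))
def ray(c,uv):
    p=cv2.undistortPoints(np.array([[uv]],float),c['intrinsics'],np.array(c['dist'],float))[0,0]
    T=np.array(c['extrinsics']); d=T[:3,:3]@[p[0],p[1],1]; return T[:3,3],d
def onz(c,uv,z):
    o,d=ray(c,uv); return o+d*(z-o[2])/d[2]
def proj(c,X):
    T=np.linalg.inv(np.array(c['extrinsics'])); X=np.atleast_2d(X)@T[:3,:3].T+T[:3,3]
    return cv2.projectPoints(X,np.zeros(3),np.zeros(3),c['intrinsics'],np.array(c['dist'],float))[0][:,0]
E
python3 - <<'E'
from h import *
o=get_obs(); print({k:np.round(v,3) for k,v in o.items()})
for n in ('scene','side','wrist'):
    c=snap(n,n+'0'); print(n,np.round(c['extrinsics'],3).tolist())
E
```

```text
{'time_s': np.float64(0.0), 'joint_positions': array([ 1.323,  0.354,  1.634,  0.   ,  1.155, -0.002]), 'qd': array([ 0.   , -0.   ,  0.001,  0.   , -0.001,  0.001]), 'joint_torque': array([ 2.0000e-03, -6.0526e+01, -3.4207e+01,  0.0000e+00,  9.0000e-03,
       -0.0000e+00]), 'tcp_pos': array([0.152, 0.606, 0.231]), 'orientation': array([[-0.97 ,  0.243, -0.   ],
       [ 0.243,  0.97 , -0.001],
       [ 0.   , -0.001, -1.   ]]), 'ft_force': array([-0.393, -0.184,  0.282]), 'ft_torque': array([ 0.039, -0.006, -0.047]), 'grip_force': np.float64(0.0), 'grip_width': np.float64(0.999)}
scene [[0.019, 0.678, -0.734, 1.145], [1.0, -0.0, 0.026, -0.012], [0.017, -0.735, -0.678, 0.664], [0.0, 0.0, 0.0, 1.0]]
side [[0.742, -0.471, 0.477, -0.066], [-0.67, -0.521, 0.528, -0.669], [-0.0, -0.711, -0.703, 1.023], [0.0, 0.0, 0.0, 1.0]]
wrist [[0.243, 0.935, 0.258, 0.087], [0.97, -0.234, -0.065, 0.623], [-0.001, 0.267, -0.964, 0.374], [0.0, 0.0, 0.0, 1.0]]
```

View pics/scene0.png

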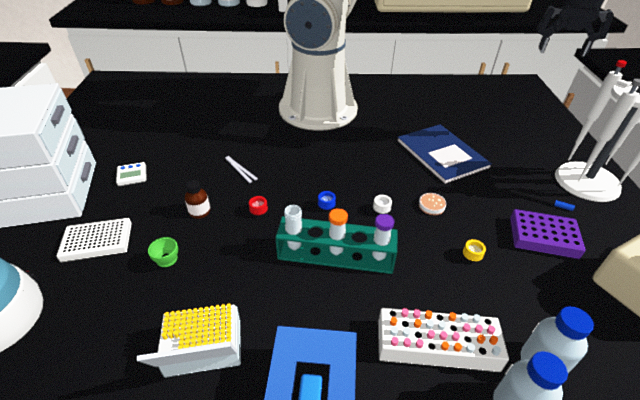

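View pics/side0.png

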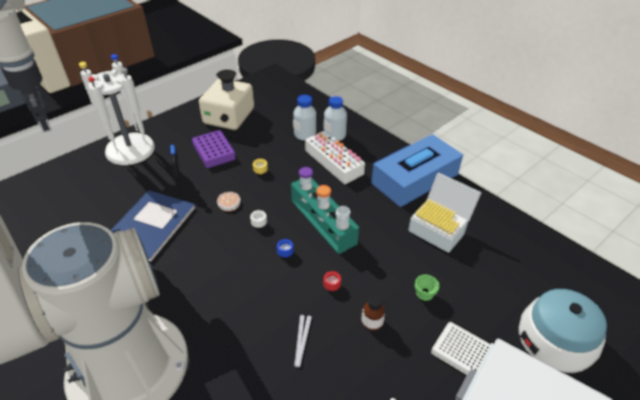

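The scene view shows blue (327,200), white (383,203), yellow (474,250), funnel (164,251), the open tube's mouth (293,212), orange (338,216) and purple (384,222) caps, red (258,205), bottle (197,200) and dish (432,203). The side view agrees. Next, enlarged crops of the scene picture.

Run:
```python
from h import *
a=cv2.imread('pics/scene0.png')
A=cv2.resize(a[180:280,140:340],None,fx=4,fy=3*4/3,interpolation=cv2.INTER_CUBIC)
cv2.imwrite('pics/cropL.png',A)
s=load('scene0')
R={'blue':(327,198,.026),'white':(383,201,.026),'yellow':(474,247,.026),'funnel':(163,245,.046),'tube':(293,212,.119),'orange':(338,215,.121),'purple':(384,221,.121),'red':(258,202,.026),'bottle':(197,197,.05),'dish':(432,203,.01)}
for k,(u,v,z) in R.items(): print(k,onz(s,(u,v),z).round(3))
hsv=cv2.cvtColor(a,cv2.COLOR_BGR2HSV)
# corner of rack
```

```text
blue [0.451 0.019 0.026]
white [0.462 0.148 0.026]
yellow [0.601 0.319 0.026]
funnel [ 0.61  -0.309  0.046]
tube [ 0.592 -0.052  0.119]
orange [0.602 0.034 0.121]
purple [0.618 0.119 0.121]
red [ 0.465 -0.139  0.026]
bottle [ 0.474 -0.271  0.05 ]
dish [0.451 0.268 0.01 ]
```

View pics/cropL.png

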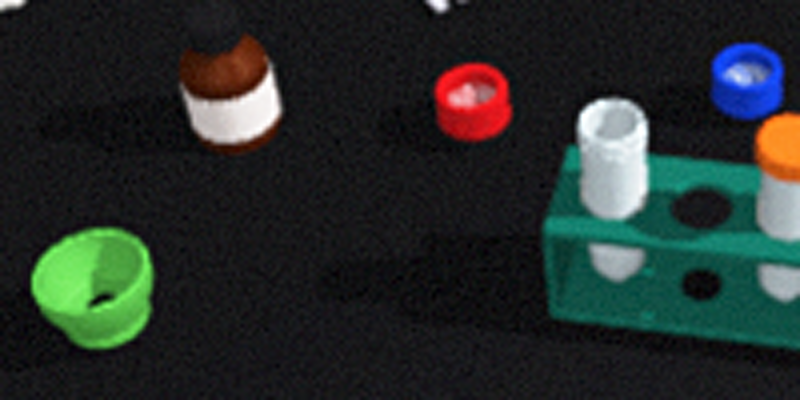

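View pics/wrist0.png

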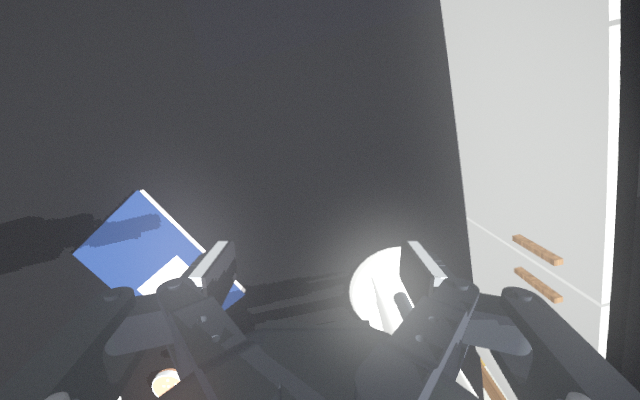

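The crop puts the open tube's mouth at scene pixel (293.2,210.5), blue's rim at (327,197) and the funnel's lip at (163.7,247.5). The wrist view shows only the notebook and stand, with the fingers at the bottom. I'm squaring the tool with the world and moving above blue.

```bash
python3 -m crank '{"xyz":[[0,0,0],[0,0,0],[0,0,0]],"rotation":[[0,0,-0.08],[0,0,-0.156],[0,0,-0.156]]}' 1 30
python3 -m crank '{"xyz":[[-0.2,-0.4,0],[-0.4,-0.8,0],[-0.48,-0.94,0]],"rotation":[[0,0,0],[0,0,0],[0,0,0]]}'
python3 -m crank '{"xyz":[[-0.2,-0.4,0],[-0.4,-0.8,0],[-0.48,-0.94,0]],"rotation":[[0,0,0],[0,0,0],[0,0,0]]}'
python3 -m crank '{"xyz":[[-0.2,-0.4,0],[-0.4,-0.8,0],[-0.48,-0.94,0]],"rotation":[[0,0,0],[0,0,0],[0,0,0]]}'
python3 -m crank '{"xyz":[[-0.2,-0.4,0],[-0.4,-0.8,0],[-0.48,-0.94,0]],"rotation":[[0,0,0],[0,0,0],[0,0,0]]}'
python3 -m crank '{"xyz":[[-0.2,-0.4,0],[-0.4,-0.8,0],[-0.48,-0.94,0]],"rotation":[[0,0,0],[0,0,0],[0,0,0]]}'
python3 -m crank '{"xyz":[[-0.2,-0.4,0],[-0.4,-0.8,0],[-0.48,-0.94,0]],"rotation":[[0,0,0],[0,0,0],[0,0,0]]}'
python3 -m crank '{"xyz":[[-0.2,-0.4,0],[-0.4,-0.8,0],[-0.48,-0.94,0]],"rotation":[[0,0,0],[0,0,0],[0,0,0]]}'
python3 -m crank '{"xyz":[[-0.2,-0.4,0],[-0.38,-0.76,0],[-0.38,-0.76,0],[-0.38,-0.76,0]],"rotation":[[0,0,0],[0,0,0],[0,0,0],[0,0,0]]}'
python3 - <<'E'
from h import *
snap('wrist','w1'); o=get_obs(); print(o['orientation'].round(3).tolist())
E
```

```text
time_s: 0.4
tcp_pos: [0.152, 0.606, 0.231]
orientation: [[-1.0, -0.005, -0.0], [-0.005, 1.0, -0.001], [0.0, -0.001, -1.0]]
ft_force: [0.0, -0.1, -0.2]
grip_width: 0.999
grip_force: 0.0
time_s: 0.65
tcp_pos: [0.1912, 0.5273, 0.2306]
orientation: [[-1.0, 0.005, -0.0], [0.005, 1.0, -0.003], [0.0, -0.003, -1.0]]
ft_force: [0.4, -0.6, -0.5]
grip_width: 1.0
grip_force: 0.0
time_s: 0.9
tcp_pos: [0.2296, 0.4523, 0.231]
orientation: [[-1.0, 0.005, -0.0], [0.005, 1.0, -0.002], [0.0, -0.002, -1.0]]
ft_force: [0.2, -1.6, 0.6]
grip_width: 0.999
grip_force: 0.0
time_s: 1.15
tcp_pos: [0.2678, 0.3776, 0.2312]
orientation: [[-1.0, 0.005, -0.0], [0.005, 1.0, -0.001], [0.0, -0.001, -1.0]]
ft_force: [-0.5, 0.4, 0.7]
grip_width: 0.997
grip_force: 0.0
time_s: 1.4
tcp_pos: [0.3063, 0.3028, 0.2313]
orientation: [[-1.0, 0.004, 0.0], [0.004, 1.0, -0.001], [-0.0, -0.001, -1.0]]
ft_force: [-0.2, 0.2, 0.1]
grip_width: 1.0
grip_force: 0.0
time_s: 1.65
tcp_pos: [0.3449, 0.2278, 0.2315]
orientation: [[-1.0, 0.004, 0.001], [0.004, 1.0, -0.001], [-0.001, -0.001, -1.0]]
ft_force: [-0.6, 0.2, 0.2]
grip_width: 0.996
grip_force: 0.0
time_s: 1.9
tcp_pos: [0.3838, 0.1526, 0.2316]
orientation: [[-1.0, 0.005, 0.001], [0.005, 1.0, -0.0], [-0.001, -0.0, -1.0]]
ft_force: [-0.2, 0.5, -0.5]
grip_width: 0.995
grip_force: 0.0
time_s: 2.15
tcp_pos: [0.4225, 0.0772, 0.2317]
orientation: [[-1.0, 0.005, 0.002], [0.005, 1.0, -0.0], [-0.002, -0.0, -1.0]]
ft_force: [0.3, 0.4, -0.8]
grip_width: 1.0
grip_force: 0.0
time_s: 2.48
tcp_pos: [0.4518, 0.0179, 0.2313]
orientation: [[-1.0, 0.006, 0.0], [0.006, 1.0, 0.0], [-0.0, 0.0, -1.0]]
ft_force: [-0.2, 0.1, -1.2]
grip_width: 1.003
grip_force: 0.0
[[-1.0, 0.004, -0.0], [0.004, 1.0, 0.001], [0.0, 0.001, -1.0]]
```

View pics/w1.png

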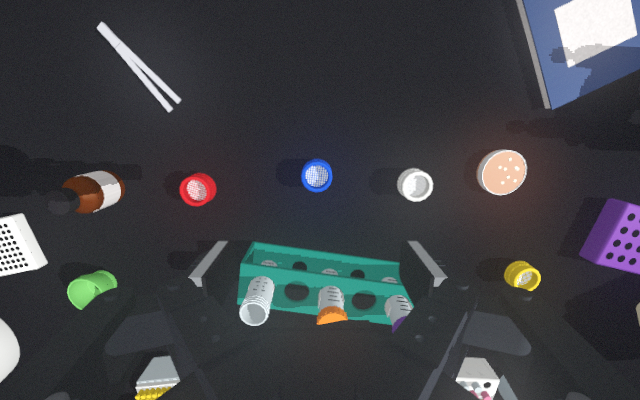

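The wrist view shows blue's rim centre at (317,175), white (415,184), yellow (524,272), the tube mouth (255,315) and the funnel (92,288). I'll compute positions and check them with a projected overlay.

Run:
```python
from h import *
w=load('w1'); s=load('scene0')
R={'blue':(317,174.5,.032,.02),'white':(415,184,.032,.02),'yellow':(524.5,271,.032,.02),'tube':(254.5,314.5,.119,.0155)}
img=w['color'][:,:,::-1].copy()
S={'blue':(327,197),'white':(382.5,200.5),'yellow':(474.5,246),'tube':(293.2,210.5)}
a=np.linspace(0,2*np.pi,60)
img=cv2.resize(img,None,fx=4,fy=4,interpolation=cv2.INTER_CUBIC)
tiles=[]
for k,(u,v,z,r) in R.items():
    p=onz(w,(u,v),z); print(k,p.round(4),'scene',onz(s,S[k],z).round(4))
    q=proj(w,p+np.c_[r*np.cos(a),r*np.sin(a),0*a]); cv2.polylines(img,[((q+.5)*4).astype(int)],True,(255,0,255),1)
    x,y=int(u*4),int(v*4); tiles.append(cv2.resize(img[y-125:y+125,x-125:x+125],(300,300)))
cv2.imwrite('pics/ov1.png',np.vstack([np.hstack(tiles[:2]),np.hstack(tiles[2:])]))
```

```text
blue [0.4485 0.0182 0.032 ] scene [0.4545 0.0187 0.032 ]
white [0.4614 0.1432 0.032 ] scene [0.4664 0.1459 0.032 ]
yellow [0.5886 0.3122 0.032 ] scene [0.6033 0.3176 0.032 ]
tube [ 0.5874 -0.0513  0.119 ] scene [ 0.588  -0.0514  0.119 ]
```

View pics/ov1.png

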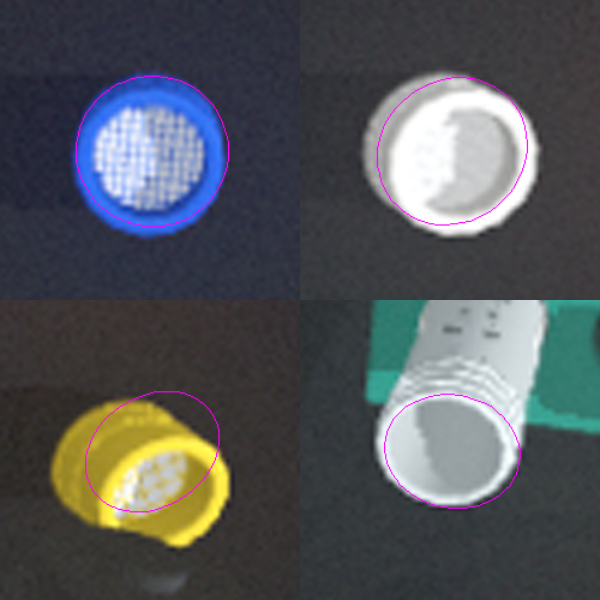

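The overlay shows the rims offset from my readings. Corrected centres are blue (316.7,176.2), white (417.3,186.3), yellow (526.8,279.5; it is partly hidden by a finger) and tube (253.7,314.5).

Run:
```python
from h import *
w=load('w1')
for k,u,v,z in [('blue',316.7,176.2,.032),('white',417.3,186.3,.032),('yellow',526.8,279.5,.032),('tube',253.7,314.5,.119)]: print(k,onz(w,(u,v),z).round(4))
```

```text
blue [0.4506 0.0178 0.032 ]
white [0.4644 0.1464 0.032 ]
yellow [0.6025 0.3185 0.032 ]
tube [ 0.5874 -0.0521  0.119 ]
```

```bash
python3 -m crank '{"xyz":[[0,0,0.3],[0,0,0.6],[0,0,0.95]],"rotation":[[0,0,0],[0,0,0],[0,0,0]]}' 1 25 | head -2
python3 -m crank '{"xyz":[[0,0,0.35],[0,0,0.7],[0,0,0.95]],"rotation":[[0,0,0],[0,0,0],[0,0,0]]}' |head -2
python3 -m crank '{"xyz":[[0,0,0.3],[0,0,0.55],[0,0,0.75],[0,0,0.87],[0,0,0.92],[0,0,0.92]],"rotation":[[0,0,0],[0,0,0],[0,0,0],[0,0,0],[0,0,0],[0,0,0]]}' 
python3 -m crank '{"xyz":[[0,0,0],[0,0,0],[0,0,0],[0,0,0],[0,0,0],[0,0,0],[0,0,0],[0,0,0]],"rotation":[[0,0,0],[0,0,0],[0,0,0],[0,0,0],[0,0,0],[0,0,0],[0,0,0],[0,0,0]]}' -1 25
python3 -m crank '{"xyz":[[0,0,-0.05],[0,0,-0.15],[0,0,-0.4],[0,0,-0.7],[0,0,-1]],"rotation":[[0,0,0],[0,0,0],[0,0,0],[0,0,0],[0,0,0]]}'
python3 - <<'E'
from h import *
snap('wrist','w2')
E
```

```text
time_s: 2.78
tcp_pos: [0.4514, 0.0201, 0.1554]
time_s: 3.03
tcp_pos: [0.4496, 0.0202, 0.0774]
time_s: 3.53
tcp_pos: [0.4504, 0.0195, 0.0053]
orientation: [[-1.0, 0.0, -0.001], [0.0, 1.0, 0.0], [0.001, 0.0, -1.0]]
ft_force: [0.1, 0.1, 0.0]
grip_width: 1.003
grip_force: 0.0
time_s: 4.2
tcp_pos: [0.4515, 0.0188, 0.0065]
orientation: [[-1.0, 0.001, 0.001], [0.001, 1.0, 0.0], [-0.001, 0.0, -1.0]]
ft_force: [-1.8, -0.2, 8.1]
grip_width: 0.453
grip_force: 24.2
time_s: 4.62
tcp_pos: [0.4504, 0.0187, 0.087]
orientation: [[-1.0, 0.001, -0.001], [0.001, 1.0, -0.0], [0.001, -0.0, -1.0]]
ft_force: [0.7, 1.1, 0.2]
grip_width: 0.458
grip_force: 25.3
```

View pics/w2.png

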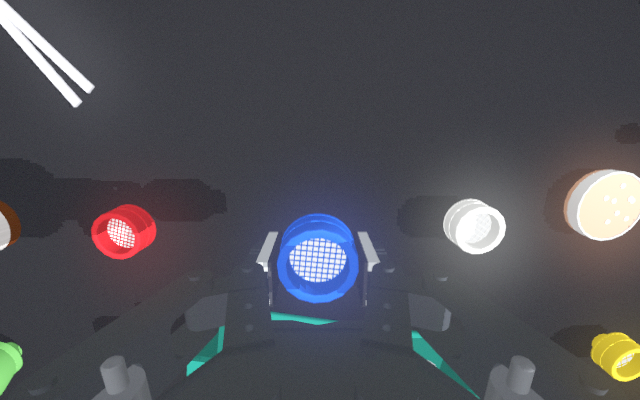

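The wrist view shows blue held between the pads, with its rim ellipse centred near (318,260). I'll work out its offset from the tool.

Run:
```python
from h import *
w=load('w2'); o=get_obs(); print(o['tcp_pos'].round(4), o['time_s'])
m=w['color'].astype(int); B=(m[:,:,2]>120)&(m[:,:,2]-m[:,:,0]>70)
B[:150]=0; ys,xs=np.nonzero(B[:, 270:370]); print(xs.min()+270,xs.max()+270,ys.min(),ys.max())
z=o['tcp_pos'][2]+.0255
best=min(((abs(proj(w,[x,.0188+0.02*0,z-0])[0][1]-260),x) for x in np.arange(.43,.47,.0005)))
print(onz(w,(318,260),z).round(4), best)
a=np.linspace(0,6.28,90)
for x in (.446,.449,.452,.455):
    q=proj(w,np.c_[x+.02*np.cos(a),.0188+.02*np.sin(a),z+0*a]); print(x,q.min(0).round(1),q.max(0).round(1))
```

```text
[0.4529 0.0188 0.0909] 4.6667
271 358 213 324
[0.444  0.0195 0.1164] (np.float64(0.006802469539479716), np.float64(0.444))
0.446 [273.  223.1] [360.1 301.3]
0.449 [273.3 229.4] [359.8 306.6]
0.452 [273.6 235.7] [359.6 311.9]
0.455 [273.9 241.9] [359.3 317.1]
```

Run:
```python
from h import *
w=load('w2'); img=cv2.resize(w['color'][180:330,240:400,::-1],None,fx=5,fy=4*5/4,interpolation=cv2.INTER_CUBIC)[:600]
img=cv2.resize(w['color'][190:310,240:400,::-1],None,fx=5,fy=5,interpolation=cv2.INTER_CUBIC)
a=np.linspace(0,6.28,90)
for x,z,c in ((.4465,.1135,(255,0,255)),(.450,.104,(0,255,255))):
    q=proj(w,np.c_[x+.02*np.cos(a),.0195+.02*np.sin(a),z+0*a]); cv2.polylines(img,[((q+.5-[240,190])*5).astype(int)],True,c,1)
cv2.imwrite('pics/ov2.png',img)
print(np.array(w['extrinsics'])[:3,3])
```

```text
[0.38330838 0.01916499 0.23008158]
```

View pics/ov2.png

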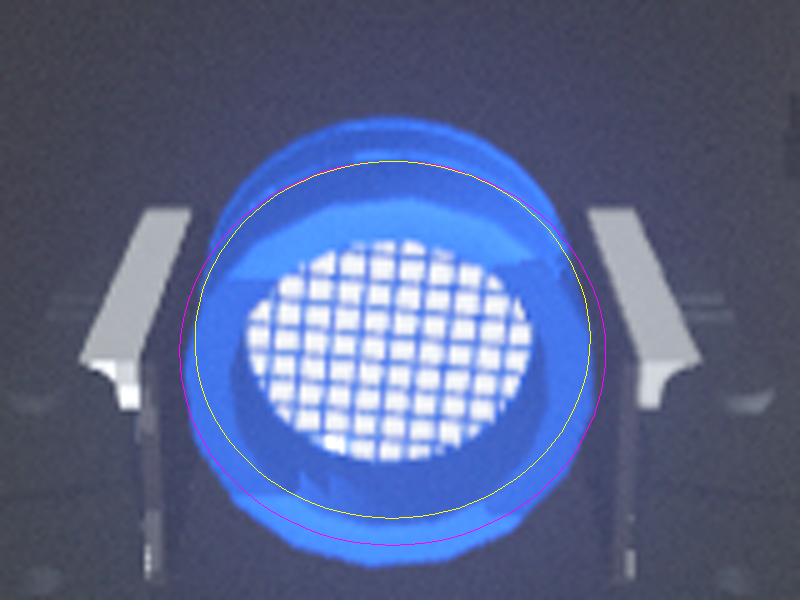

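Blue's rim ellipse is centred at about (318,266): roughly 1 mm behind the TCP in x, centred in y, and level. I'm moving it above the tube.

```bash
python3 -m crank '{"xyz":[[0,0,-0.3],[0,0,-0.6],[-0.2,-0.1,-0.81],[-0.5,-0.3,-0.81],[-0.8,-0.45,-0.81]],"rotation":[[0,0,0],[0,0,0],[0,0,0],[0,0,0],[0,0,0]]}' |head -2
python3 -m crank '{"xyz":[[-0.35,-0.2,0],[-0.65,-0.34,0],[-0.85,-0.41,0],[-0.905,-0.435,0],[-0.905,-0.435,0],[-0.905,-0.435,0],[-0.905,-0.435,0]],"rotation":[[0,0,0],[0,0,0],[0,0,0],[0,0,0],[0,0,0],[0,0,0],[0,0,0]]}'
python3 - <<'E'
from h import *
c=snap('wrist','w3'); P=[get_obs()['tcp_pos'].round(4)]
s=snap('side','s3');P.append(get_obs()['tcp_pos'].round(4)); sc=snap('scene','sc3');P.append(get_obs()['tcp_pos'].round(4)); print(P)
f=lambda d,x0,y0:cv2.resize(d['color'][y0:y0+75,x0:x0+100,::-1],(400,300),interpolation=cv2.INTER_CUBIC)
u=proj(sc,[.588,-.052,.13])[0].astype(int); v=proj(s,[.588,-.052,.13])[0].astype(int); print(u,v)
top=np.hstack([f(sc,u[0]-50,u[1]-37),f(s,v[0]-50,v[1]-37)])
w=cv2.resize(c['color'][200:350,220:420,::-1],(400,300))
cv2.imwrite('pics/c3.png',np.vstack([top,np.hstack([w,w*0])]))
E
```

```text
time_s: 5.08
tcp_pos: [0.5162, -0.0179, 0.1528]
time_s: 5.67
tcp_pos: [0.5858, -0.0516, 0.1504]
orientation: [[-1.0, 0.0, -0.001], [0.0, 1.0, 0.0], [0.001, 0.0, -1.0]]
ft_force: [0.1, -0.3, -0.8]
grip_width: 0.457
grip_force: 25.4
[array([ 0.5859, -0.0516,  0.1505]), array([ 0.5862, -0.0516,  0.1506]), array([ 0.5864, -0.0517,  0.1507])]
[292 206] [343 207]
```

View pics/c3.png

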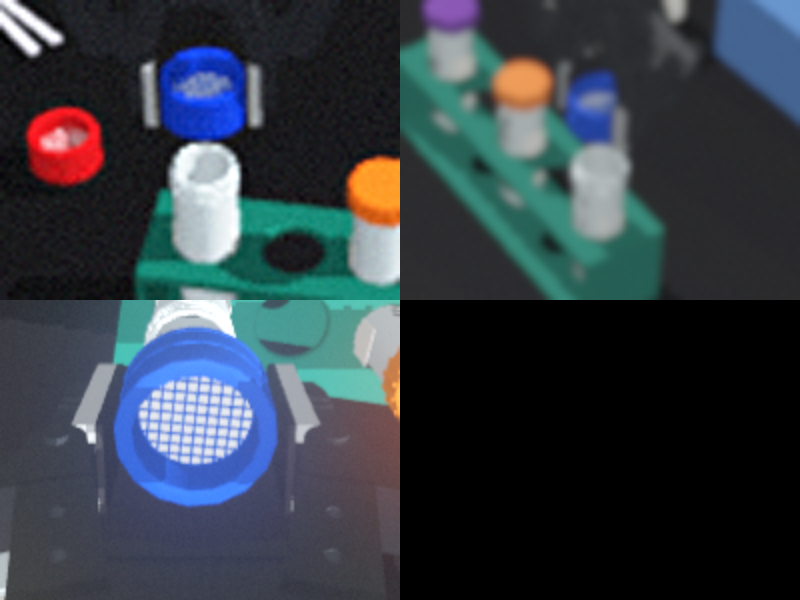

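Scene crop: blue's rim centre at (203,80), above the tube mouth (205,165). Side crop: blue's rim at (594,97), tube mouth (600,163). I'll check these numerically.

Run:
```python
from h import *
s=load('s3');sc=load('sc3')
for n,c,o,cup,tube in (('scene',sc,(242,169),(203,80),(206,166)),('side',s,(293,170),(594,95),(600,163))):
    if n=='side': cup=(cup[0]-400,cup[1]); tube=(tube[0]-400,tube[1])
    P=lambda p,z: onz(c,(o[0]+p[0]/4-.4,o[1]+p[1]/4-.4),z).round(4)
    print(n,P(cup,.176),P(tube,.119))
```

```text
scene [ 0.5893 -0.0509  0.176 ] [ 0.5869 -0.0516  0.119 ]
side [ 0.5843 -0.0458  0.176 ] [ 0.5875 -0.0508  0.119 ]
```

Aligned to within about 2 mm. Descending slowly.

```bash
python3 -m crank '{"xyz":[[-0.01,0,0.1],[-0.01,0,0.2],[-0.01,0,0.27],[-0.01,0,0.33],[-0.01,0,0.37],[-0.01,0,0.39],[-0.01,0,0.39]],"rotation":[[0,0,0],[0,0,0],[0,0,0],[0,0,0],[0,0,0],[0,0,0],[0,0,0]]}' |grep -v ori
python3 -m crank '{"xyz":[[0,0,0.015],[0,0,0.03],[0,0,0.03],[0,0,0.03]],"rotation":[[0,0,0],[0,0,0],[0,0,0],[0,0,0]]}' |grep -v ori
```

```text
time_s: 6.4
tcp_pos: [0.5877, -0.0521, 0.1187]
ft_force: [0.8, 0.3, 0.2]
grip_width: 0.459
grip_force: 25.4
time_s: 6.73
tcp_pos: [0.588, -0.0522, 0.117]
ft_force: [-0.6, -0.2, 0.2]
grip_width: 0.457
grip_force: 25.4
```

```bash
python3 -m crank '{"xyz":[[0,0,0.015],[0,0,0.03],[0,0,0.03],[0,0,0.03]],"rotation":[[0,0,0],[0,0,0],[0,0,0],[0,0,0]]}' |egrep 'tcp|ft'
python3 -m crank '{"xyz":[[0,0,0.01],[0,0,0.02],[0,0,0.02]],"rotation":[[0,0,0],[0,0,0],[0,0,0]]}' |egrep 'tcp|ft'
```

```text
tcp_pos: [0.5881, -0.0522, 0.1155]
ft_force: [-4.3, -0.8, 10.9]
tcp_pos: [0.5882, -0.0522, 0.1154]
ft_force: [-9.1, -0.5, 24.6]
```

Contact at the expected height. I'll ease off the pressure, open, rise and check.

```bash
python3 -m crank '{"xyz":[[0,0,-0.025],[0,0,-0.025],[0,0,-0.025]],"rotation":[[0,0,0],[0,0,0],[0,0,0]]}' |egrep 'tcp|ft'
python3 -m crank '{"xyz":[[0,0,0],[0,0,0],[0,0,0],[0,0,0],[0,0,0]],"rotation":[[0,0,0],[0,0,0],[0,0,0],[0,0,0],[0,0,0]]}' 0.4 |egrep 'tcp|ft|grip'
python3 -m crank '{"xyz":[[0,0,-0.1],[0,0,-0.3],[0,0,-0.6],[0,0,-1],[0,0,-1],[0,0,-1]],"rotation":[[0,0,0],[0,0,0],[0,0,0],[0,0,0],[0,0,0],[0,0,0]]}' |egrep 'tcp|time'
python3 - <<'E'
from h import *
c=snap('wrist','w4'); s=snap('side','s4');sc=snap('scene','sc4'); print(get_obs()['tcp_pos'])
f=lambda d,x0,y0:cv2.resize(d['color'][y0:y0+75,x0:x0+100,::-1],(400,300),interpolation=cv2.INTER_CUBIC)
top=np.hstack([f(sc,242,169),f(s,293,170)])
w=cv2.resize(c['color'][150:375,170:470,::-1],(400,300),interpolation=cv2.INTER_CUBIC)
cv2.imwrite('pics/c4.png',np.vstack([top,np.hstack([w,w*0])]))
E
```

```text
tcp_pos: [0.5881, -0.0522, 0.1155]
ft_force: [-3.9, -1.0, 11.1]
tcp_pos: [0.5879, -0.0521, 0.1146]
ft_force: [0.4, -0.1, 0.3]
grip_width: 0.701
grip_force: 0.0
time_s: 8.48
tcp_pos: [0.5895, -0.0522, 0.1974]
[ 0.58733072 -0.05205964  0.19422116]
```

View pics/c4.png

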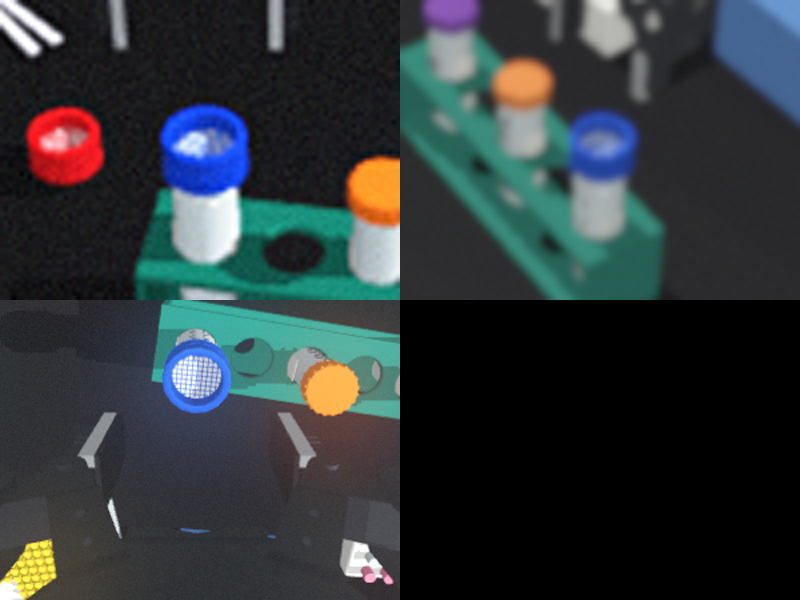

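Blue sits level on the tube: rim centre (205,138) in the scene crop and (196,377) in the wrist crop. Next, over to white.

```bash
python3 -m crank '{"xyz":[[0.17,0.28,0],[0.34,0.56,0],[0.515,0.827,0]],"rotation":[[0,0,0],[0,0,0],[0,0,0]]}' 1 |egrep 'tcp'
python3 -m crank '{"xyz":[[0.17,0.28,0],[0.34,0.56,0],[0.515,0.827,0]],"rotation":[[0,0,0],[0,0,0],[0,0,0]]}' |egrep 'tcp'
python3 -m crank '{"xyz":[[0.17,0.28,0],[0.34,0.56,0],[0.48,0.75,0],[0.515,0.827,0],[0.515,0.827,0],[0.515,0.827,0]],"rotation":[[0,0,0],[0,0,0],[0,0,0],[0,0,0],[0,0,0],[0,0,0]]}' |egrep 'tcp'
python3 - <<'E'
from h import *
w=load('w4');sc=load('sc4')
print('blue',onz(w,(317,207.7),.141).round(4),onz(sc,(292.9,203.1),.141).round(4))
c=snap('wrist','w5'); t=get_obs()['tcp_pos'];print(t.round(4),get_obs()['time_s'])
img=cv2.resize(c['color'][120:270,220:420,::-1],None,fx=4,fy=4,interpolation=cv2.INTER_CUBIC)
a=np.linspace(0,6.28,90); q=proj(c,np.c_[.4645+.02*np.cos(a),.1465+.02*np.sin(a),.032+0*a]); cv2.polylines(img,[((q+.5-[220,120])*4).astype(int)],True,(255,0,255),1)
cv2.imwrite('pics/c5.png',img)
E
```

```text
tcp_pos: [0.5455, 0.0146, 0.1935]
tcp_pos: [0.5042, 0.0811, 0.1937]
tcp_pos: [0.4646, 0.1462, 0.1945]
blue [ 0.5852 -0.052   0.141 ] [ 0.5906 -0.0511  0.141 ]
[0.4649 0.1459 0.1946] 9.6833
```

View pics/c5.png

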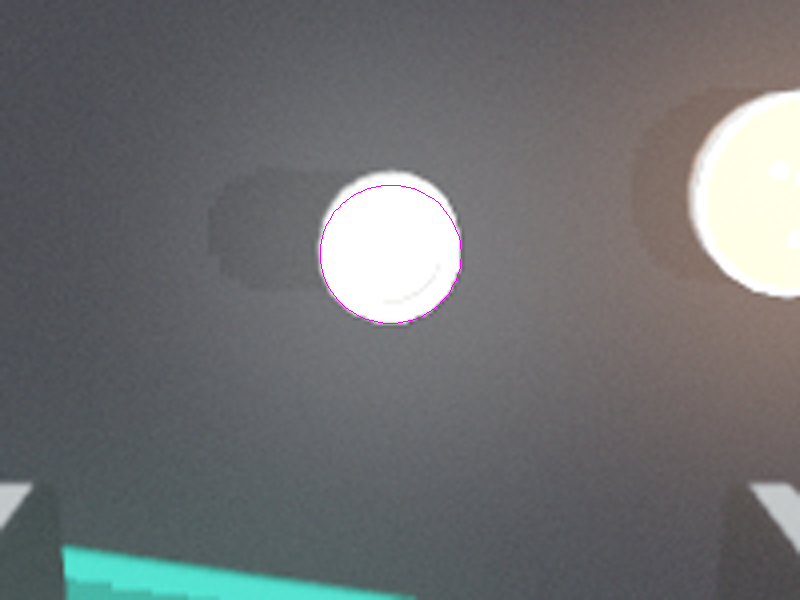

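The overlay fits white's rim, so (0.4645,0.1465) holds. Grasping and carrying it over.

```bash
python3 -m crank '{"xyz":[[0,0,0.35],[0,0,0.7],[0,0,1]],"rotation":[[0,0,0],[0,0,0],[0,0,0]]}' 1 25 | grep tcp
python3 -m crank '{"xyz":[[0,0,0.35],[0,0,0.65],[0,0,0.9],[0,0,1],[0,0,1]],"rotation":[[0,0,0],[0,0,0],[0,0,0],[0,0,0],[0,0,0]]}' |grep tcp
python3 -m crank '{"xyz":[[0,0,0.12],[0,0,0.24],[0,0,0.33],[0,0,0.33]],"rotation":[[0,0,0],[0,0,0],[0,0,0],[0,0,0]]}' |grep tcp
python3 -m crank '{"xyz":[[0,0,0],[0,0,0],[0,0,0],[0,0,0],[0,0,0],[0,0,0],[0,0,0],[0,0,0]],"rotation":[[0,0,0],[0,0,0],[0,0,0],[0,0,0],[0,0,0],[0,0,0],[0,0,0],[0,0,0]]}' -1 25 |egrep 'tcp|ft|gr'
python3 -m crank '{"xyz":[[0,0,-0.05],[0,0,-0.15],[0,0,-0.4],[0,0,-0.7],[0,0,-1]],"rotation":[[0,0,0],[0,0,0],[0,0,0],[0,0,0],[0,0,0]]}' |egrep 'tcp|gr'
python3 -m crank '{"xyz":[[0,0,-0.3],[0,0,-0.65],[0,0,-0.9],[0,0,-1],[0,0,-1]],"rotation":[[0,0,0],[0,0,0],[0,0,0],[0,0,0],[0,0,0]]}' |egrep 'tcp|gr'
python3 -m crank '{"xyz":[[-0.14,-0.23,0],[-0.3,-0.5,0],[-0.515,-0.827,0]],"rotation":[[0,0,0],[0,0,0],[0,0,0]]}' |grep tcp
python3 -m crank '{"xyz":[[-0.17,-0.28,0],[-0.34,-0.56,0],[-0.515,-0.827,0]],"rotation":[[0,0,0],[0,0,0],[0,0,0]]}' |grep tcp
python3 -m crank '{"xyz":[[-0.17,-0.28,0],[-0.34,-0.54,0],[-0.45,-0.73,0],[-0.515,-0.827,0],[-0.515,-0.827,0],[-0.515,-0.827,0],[-0.515,-0.827,0]],"rotation":[[0,0,0],[0,0,0],[0,0,0],[0,0,0],[0,0,0],[0,0,0],[0,0,0]]}' |egrep 'tcp|time'
python3 - <<'E'
from h import *
c=snap('wrist','w6'); s=snap('side','s6');sc=snap('scene','sc6'); print(get_obs()['tcp_pos'])
f=lambda d,x0,y0:cv2.resize(d['color'][y0:y0+75,x0:x0+100,::-1],(400,300),interpolation=cv2.INTER_CUBIC)
top=np.hstack([f(sc,242,154),f(s,293,155)])
w=cv2.resize(c['color'][150:375,170:470,::-1],(400,300),interpolation=cv2.INTER_CUBIC)
cv2.imwrite('pics/c6.png',np.vstack([top,np.hstack([w,w*0])]))
E
```

```text
tcp_pos: [0.4652, 0.1454, 0.1137]
tcp_pos: [0.4638, 0.1453, 0.0331]
tcp_pos: [0.4641, 0.1463, 0.0076]
tcp_pos: [0.4649, 0.1466, 0.009]
ft_force: [-0.7, 0.2, 6.6]
grip_width: 0.452
grip_force: 24.8
tcp_pos: [0.4641, 0.1463, 0.0896]
grip_width: 0.457
grip_force: 25.3
tcp_pos: [0.4657, 0.1468, 0.1706]
grip_width: 0.453
grip_force: 25.3
tcp_pos: [0.5045, 0.0801, 0.1671]
tcp_pos: [0.5463, 0.0127, 0.1667]
time_s: 13.27
tcp_pos: [0.587, -0.0512, 0.1678]
[ 0.58749538 -0.05118397  0.1684495 ]
```

View pics/c6.png

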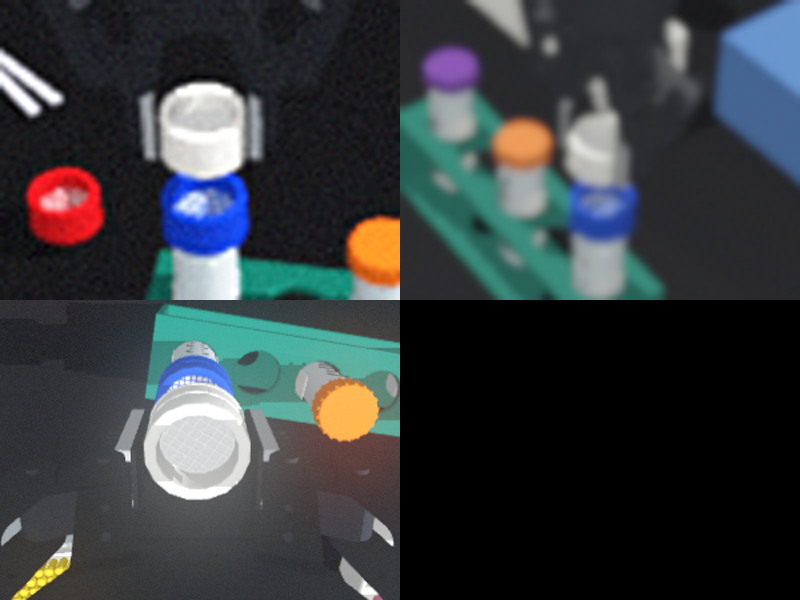

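White hovers coaxially above blue: scene columns 203 and 205, and the same small side offset as before blue went home. Descending.

```bash
python3 -m crank '{"xyz":[[0,0,0.08],[0,0,0.16],[0,0,0.23],[0,0,0.28],[0,0,0.3],[0,0,0.3]],"rotation":[[0,0,0],[0,0,0],[0,0,0],[0,0,0],[0,0,0],[0,0,0]]}' |egrep 'tcp|ft'
python3 -m crank '{"xyz":[[0,0,0.015],[0,0,0.03],[0,0,0.03],[0,0,0.03]],"rotation":[[0,0,0],[0,0,0],[0,0,0],[0,0,0]]}' |egrep 'tcp|ft'
```

```text
tcp_pos: [0.5876, -0.0521, 0.1437]
ft_force: [0.6, -0.3, -0.3]
tcp_pos: [0.5881, -0.0521, 0.1422]
ft_force: [-0.1, -0.1, -0.3]
```

```bash
python3 -m crank '{"xyz":[[0,0,0.01],[0,0,0.02],[0,0,0.02]],"rotation":[[0,0,0],[0,0,0],[0,0,0]]}' |egrep 'tcp|ft'
python3 -m crank '{"xyz":[[0,0,0.01],[0,0,0.02],[0,0,0.02]],"rotation":[[0,0,0],[0,0,0],[0,0,0]]}' |egrep 'tcp|ft'
```

```text
tcp_pos: [0.5879, -0.0521, 0.1404]
ft_force: [-0.3, 0.7, -0.7]
tcp_pos: [0.5882, -0.0521, 0.14]
ft_force: [-2.7, 0.1, 10.2]
```

White is seated, with contact at the expected height. Releasing and going over to yellow.

```bash
python3 -m crank '{"xyz":[[0,0,0],[0,0,0],[0,0,0],[0,0,0],[0,0,0]],"rotation":[[0,0,0],[0,0,0],[0,0,0],[0,0,0],[0,0,0]]}' 0.4 |egrep 'tcp|ft|grip'
python3 -m crank '{"xyz":[[0,0,-0.1],[0,0,-0.3],[0,0,-0.6],[0,0,-1],[0,0,-1]],"rotation":[[0,0,0],[0,0,0],[0,0,0],[0,0,0],[0,0,0]]}' |egrep 'tcp|time'
python3 -m crank '{"xyz":[[0,0.3,0],[0,0.6,0],[-0.036,0.926,0]],"rotation":[[0,0,0],[0,0,0],[0,0,0]]}' 1 |egrep 'tcp'
python3 -m crank '{"xyz":[[0,0.3,0],[0,0.6,0],[-0.036,0.926,0]],"rotation":[[0,0,0],[0,0,0],[0,0,0]]}' 1 |egrep 'tcp'
python3 -m crank '{"xyz":[[0,0.3,0],[0,0.6,0],[-0.036,0.926,0]],"rotation":[[0,0,0],[0,0,0],[0,0,0]]}' 1 |egrep 'tcp'
python3 -m crank '{"xyz":[[0,0.3,0],[0,0.6,0],[-0.036,0.926,0]],"rotation":[[0,0,0],[0,0,0],[0,0,0]]}' 1 |egrep 'tcp'
python3 -m crank '{"xyz":[[0,0.3,0],[0,0.6,0],[-0.036,0.85,0],[-0.036,0.926,0],[-0.036,0.926,0],[-0.036,0.926,0]],"rotation":[[0,0,0],[0,0,0],[0,0,0],[0,0,0],[0,0,0],[0,0,0]]}' 1 |egrep 'tcp'
python3 - <<'E'
from h import *
c=snap('wrist','w7'); sc=snap('scene','sc7'); t=get_obs()['tcp_pos'];print(t.round(4),get_obs()['time_s'])
m=c['color'].astype(int); M=((m[:,:,0]>110)&(m[:,:,0]-m[:,:,2]>60)&(abs(m[:,:,0]-m[:,:,1])<70)).astype(np.uint8)
n,l,st,ce=cv2.connectedComponentsWithStats(M); 
for i in range(1,n):
    if st[i,4]>150: print(st[i],ce[i].round(1))
a=np.linspace(0,6.28,90)
def hull(x,y):
    q=np.vstack([proj(c,np.c_[x+r*np.cos(a),y+r*np.sin(a),z+0*a]) for r,z in((.02,.032),(.02,.01),(.01,.0))]); return q.min(0).round(1),q.max(0).round(1)
print(hull(.6025,.3185),hull(.6025+.004,.3185+.004))
q=proj(sc,[.588,-.052,.152])[0]; x,y=q.astype(int)
cv2.imwrite('pics/c7a.png',cv2.resize(sc['color'][y-37:y+38,x-50:x+50,::-1],(400,300)))
E
```

```text
tcp_pos: [0.5879, -0.0521, 0.1387]
ft_force: [-0.0, -0.7, 1.1]
grip_width: 0.704
grip_force: 0.0
time_s: 15.58
tcp_pos: [0.5911, -0.0524, 0.2252]
tcp_pos: [0.5908, 0.0222, 0.2197]
tcp_pos: [0.5936, 0.097, 0.2195]
tcp_pos: [0.5965, 0.1711, 0.2194]
tcp_pos: [0.5994, 0.2452, 0.2194]
tcp_pos: [0.6025, 0.3178, 0.2189]
[0.6026 0.3171 0.2189] 17.1833
[ 249   18   50   54 1919] [273.  45.]
[301 161  34  35 566] [317.8 178. ]
[ 12 177  33  36 394] [ 33.8 192.1]
(array([301.1, 160.3]), array([333.9, 195. ])) (array([304.5, 163.5]), array([337.1, 198.1]))
```

Yellow's silhouette (301–334, 161–195) matches the prediction for (0.6025,0.3185). Grasping with the fingers less open, because the purple rack is near, then carrying it over.

```bash
python3 -m crank '{"xyz":[[0,0.01,0.35],[0,0.01,0.7],[0,0.01,1]],"rotation":[[0,0,0],[0,0,0],[0,0,0]]}' 0.5 25 | grep tcp
python3 -m crank '{"xyz":[[0,0,0.35],[0,0,0.7],[0,0,1]],"rotation":[[0,0,0],[0,0,0],[0,0,0]]}' |grep tcp
python3 -m crank '{"xyz":[[0,0,0.2],[0,0,0.4],[0,0,0.55],[0,0,0.63],[0,0,0.63]],"rotation":[[0,0,0],[0,0,0],[0,0,0],[0,0,0],[0,0,0]]}' |egrep 'tcp|ft'
python3 -m crank '{"xyz":[[0,0,0],[0,0,0],[0,0,0],[0,0,0],[0,0,0],[0,0,0],[0,0,0],[0,0,0]],"rotation":[[0,0,0],[0,0,0],[0,0,0],[0,0,0],[0,0,0],[0,0,0],[0,0,0],[0,0,0]]}' -1 25 |egrep 'tcp|ft|gr'
python3 -m crank '{"xyz":[[0,0,-0.05],[0,0,-0.15],[0,0,-0.4],[0,0,-0.7],[0,0,-1]],"rotation":[[0,0,0],[0,0,0],[0,0,0],[0,0,0],[0,0,0]]}' |egrep 'tcp|gr'
python3 -m crank '{"xyz":[[0,0,-0.3],[0,0,-0.65],[0,0,-1]],"rotation":[[0,0,0],[0,0,0],[0,0,0]]}' |egrep 'tcp|gr'
python3 -m crank '{"xyz":[[0,0,-0.2],[0,0,-0.3],[0,0,-0.3],[0,0,-0.3]],"rotation":[[0,0,0],[0,0,0],[0,0,0],[0,0,0]]}' |egrep 'tcp|gr'
python3 -m crank '{"xyz":[[0,-0.2,0],[0,-0.5,0],[0.036,-0.926,0]],"rotation":[[0,0,0],[0,0,0],[0,0,0]]}' |egrep 'tcp'
python3 -m crank '{"xyz":[[0,-0.3,0],[0,-0.6,0],[0.036,-0.926,0]],"rotation":[[0,0,0],[0,0,0],[0,0,0]]}' |egrep 'tcp'
python3 -m crank '{"xyz":[[0,-0.3,0],[0,-0.6,0],[0.036,-0.926,0]],"rotation":[[0,0,0],[0,0,0],[0,0,0]]}' |egrep 'tcp'
python3 -m crank '{"xyz":[[0,-0.3,0],[0,-0.6,0],[0.036,-0.926,0]],"rotation":[[0,0,0],[0,0,0],[0,0,0]]}' |egrep 'tcp'
python3 -m crank '{"xyz":[[0,-0.3,0],[0,-0.6,0],[0.036,-0.83,0],[0.036,-0.936,0],[0.036,-0.936,0],[0.036,-0.936,0],[0.036,-0.936,0]],"rotation":[[0,0,0],[0,0,0],[0,0,0],[0,0,0],[0,0,0],[0,0,0],[0,0,0]]}' |egrep 'tcp|gr'
python3 - <<'E'
from h import *
c=snap('wrist','w8'); s=snap('side','s8');sc=snap('scene','sc8'); print(get_obs()['tcp_pos'],get_obs()['time_s'])
f=lambda d,x0,y0:cv2.resize(d['color'][y0:y0+75,x0:x0+100,::-1],(400,300),interpolation=cv2.INTER_CUBIC)
top=np.hstack([f(sc,242,144),f(s,293,145)])
w=cv2.resize(c['color'][150:375,170:470,::-1],(400,300),interpolation=cv2.INTER_CUBIC)
cv2.imwrite('pics/c8.png',np.vstack([top,np.hstack([w,cv2.imread('pics/c7a.png')])]))
E
```

```text
tcp_pos: [0.6027, 0.3177, 0.1381]
tcp_pos: [0.6024, 0.3175, 0.0574]
tcp_pos: [0.6021, 0.318, 0.0073]
ft_force: [-0.2, 0.3, -0.1]
tcp_pos: [0.6035, 0.3194, 0.0097]
ft_force: [-0.3, -1.4, 6.3]
grip_width: 0.459
grip_force: 25.7
tcp_pos: [0.6022, 0.319, 0.0894]
grip_width: 0.458
grip_force: 25.2
tcp_pos: [0.6023, 0.319, 0.1702]
grip_width: 0.456
grip_force: 25.2
tcp_pos: [0.6023, 0.319, 0.1922]
grip_width: 0.457
grip_force: 25.2
tcp_pos: [0.5989, 0.2449, 0.1904]
tcp_pos: [0.5958, 0.1689, 0.1906]
tcp_pos: [0.5928, 0.095, 0.1907]
tcp_pos: [0.5898, 0.0211, 0.1907]
tcp_pos: [0.5878, -0.0513, 0.192]
grip_width: 0.457
grip_force: 25.3
[ 0.58801102 -0.05110873  0.19236792] 21.5
```

View pics/c8.png

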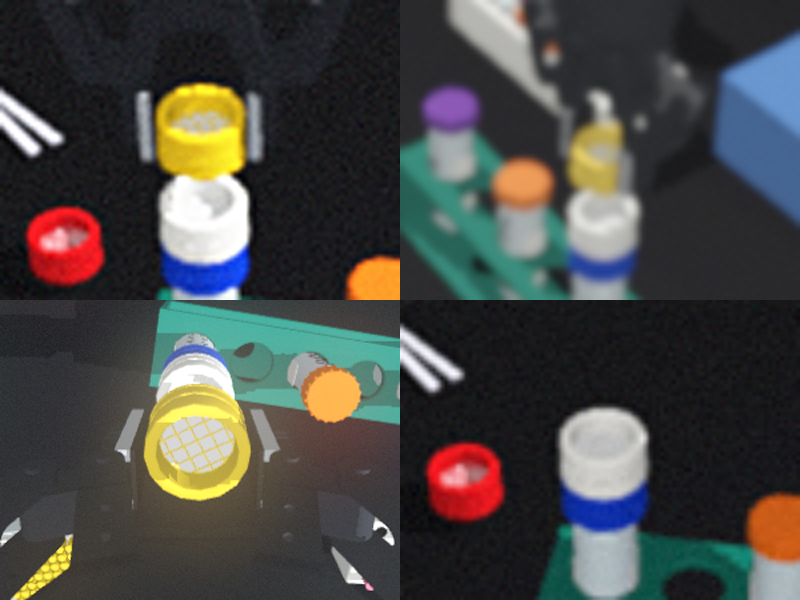

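White sits level on blue, and yellow hovers coaxially above it (scene columns 202 and 204). Descending.

```bash
python3 -m crank '{"xyz":[[0,-0.01,0.08],[0,-0.01,0.17],[0,-0.01,0.25],[0,-0.01,0.3],[0,-0.01,0.325],[0,-0.01,0.325]],"rotation":[[0,0,0],[0,0,0],[0,0,0],[0,0,0],[0,0,0],[0,0,0]]}' |egrep 'tcp|ft'
python3 -m crank '{"xyz":[[0,0,0.015],[0,0,0.03],[0,0,0.03]],"rotation":[[0,0,0],[0,0,0],[0,0,0]]}' |egrep 'tcp|ft'
```

```text
tcp_pos: [0.5875, -0.0529, 0.1656]
ft_force: [0.1, 0.4, -1.0]
tcp_pos: [0.5881, -0.0529, 0.1641]
ft_force: [-0.5, -0.2, -0.2]
```

Run:
```python
from h import *
# funnel from w1: mask and fit
w=load('w1'); sc=load('scene0')
from scipy.optimize import minimize
a=np.linspace(0,6.28,60)
for n,c in (('w1',w),('sc',sc)):
    m=c['color'].astype(int); M=((m[:,:,1]-m[:,:,0]>50)&(m[:,:,1]-m[:,:,2]>30)).astype(np.uint8)
    k,l,st,ce=cv2.connectedComponentsWithStats(M)
    i=[i for i in range(1,k) if st[i,0]<200 and st[i,4]>150][0]; print(n,st[i],ce[i].round(1))
    T=(l==i).astype(np.uint8)
    def iou(p):
        S=np.zeros((1600,2560),np.uint8)
        H=[proj(c,np.c_[p[0]+r*np.cos(a),p[1]+r*np.sin(a),z+0*a]) for r,z in ((.01,0),(.012,.01),(.02,.01),(.02,.016),(.027,.034),(.027,.046))]
        for u,v in zip(H[:-1],H[1:]):
            cv2.fillConvexPoly(S,((cv2.convexHull(np.vstack([u,v]).astype(np.float32))[:,0]+.5)*4).astype(int),1)
        S=cv2.resize(S,(640,400),interpolation=cv2.INTER_AREA); return -(S&T).sum()/(S|T).sum()
    r=minimize(iou,[.61,-.309],method='Nelder-Mead',options=dict(initial_simplex=[[.61,-.309],[.62,-.309],[.61,-.299]],xatol=2e-4)); print(r.x.round(4),r.fun)
```

```text
w1 [  67  271   50   39 1138] [ 89.4 287.4]
[ 0.6362 -0.2502] 0.0
sc [148 237  30  30 703] [163.5 251.1]
[ 0.5775 -0.249 ] 0.0<stdin>:16: RuntimeWarning: overflow encountered in scalar negative
```

```bash
python3 -m crank '{"xyz":[[0,0,0.01],[0,0,0.02],[0,0,0.02]],"rotation":[[0,0,0],[0,0,0],[0,0,0]]}' |egrep 'tcp|ft'
python3 -m crank '{"xyz":[[0,0,0.01],[0,0,0.015],[0,0,0.015]],"rotation":[[0,0,0],[0,0,0],[0,0,0]]}' |egrep 'tcp|ft'
```

```text
tcp_pos: [0.5883, -0.0529, 0.1628]
ft_force: [-0.7, -0.1, 1.1]
tcp_pos: [0.5887, -0.0528, 0.1626]
ft_force: [-3.0, 2.1, 10.0]
```

Yellow is seated. Releasing and moving above the funnel.

```bash
python3 -m crank '{"xyz":[[0,0,0],[0,0,0],[0,0,0],[0,0,0],[0,0,0]],"rotation":[[0,0,0],[0,0,0],[0,0,0],[0,0,0],[0,0,0]]}' 0.4 |egrep 'tcp|ft|grip'
python3 -m crank '{"xyz":[[0,0,-0.1],[0,0,-0.3],[0,0,-0.6],[0,0,-0.9],[0,0,-0.9]],"rotation":[[0,0,0],[0,0,0],[0,0,0],[0,0,0],[0,0,0]]}' |egrep 'tcp|time'
python3 -m crank '{"xyz":[[0,-0.25,0],[0,-0.5,0],[-0.07,-0.8,0]],"rotation":[[0,0,0],[0,0,0],[0,0,0]]}' 1 |egrep 'tcp'
python3 -m crank '{"xyz":[[0,-0.25,0],[0,-0.5,0],[-0.07,-0.8,0]],"rotation":[[0,0,0],[0,0,0],[0,0,0]]}' 1 |egrep 'tcp'
python3 -m crank '{"xyz":[[0,-0.25,0],[0,-0.5,0],[-0.07,-0.8,0]],"rotation":[[0,0,0],[0,0,0],[0,0,0]]}' 1 |egrep 'tcp'
python3 -m crank '{"xyz":[[0,-0.25,0],[0,-0.5,0],[-0.07,-0.75,0],[-0.07,-0.8,0],[-0.07,-0.8,0],[-0.07,-0.8,0]],"rotation":[[0,0,0],[0,0,0],[0,0,0],[0,0,0],[0,0,0],[0,0,0]]}' 1 |egrep 'tcp'
cat > fit.py <<'E'
from h import *
from scipy.optimize import minimize
a=np.linspace(0,6.28,60)
def fit(c,u0):
    m=c['color'].astype(int); M=((m[:,:,1]-m[:,:,0]>40)&(m[:,:,1]-m[:,:,2]>25)).astype(np.uint8)
    k,l,st,ce=cv2.connectedComponentsWithStats(M)
    i=min((i for i in range(1,k) if st[i,4]>150),key=lambda i:np.hypot(*(ce[i]-u0))); print(st[i],ce[i].round(1))
    ct=cv2.findContours((l==i).astype(np.uint8),cv2.RETR_EXTERNAL,cv2.CHAIN_APPROX_NONE)[0][0]
    T=cv2.fillPoly(np.zeros((400,640),np.uint8),[ct],1).astype(float)
    def cost(p):
        S=np.zeros((1600,2560),np.float32)
        H=[proj(c,np.c_[p[0]+r*np.cos(a),p[1]+r*np.sin(a),z+0*a]) for r,z in ((.01,0),(.012,.01),(.02,.01),(.02,.016),(.027,.034),(.027,.046))]
        for u,v in zip(H[:-1],H[1:]): cv2.fillConvexPoly(S,((cv2.convexHull(np.vstack([u,v]).astype(np.float32))[:,0]+.5)*4).astype(int),1)
        S=cv2.resize(S,(640,400),interpolation=cv2.INTER_AREA); return abs(S-T).sum()/T.sum()
    r=minimize(cost,[.61,-.309],method='Nelder-Mead',options=dict(initial_simplex=[[.61,-.309],[.62,-.309],[.61,-.299]],xatol=2e-4)); print(r.x.round(4),round(r.fun,3))
E
python3 - <<'E'
from fit import *
c=snap('wrist','w9'); print(get_obs()['tcp_pos'].round(4),get_obs()['time_s'])
fit(c,(320,180)); fit(load('scene0'),(163,251)); fit(load('w1'),(90,287))
sc=snap('scene','sc9'); q=proj(sc,[.588,-.052,.16])[0].astype(int)
cv2.imwrite('pics/c9s.png',cv2.resize(sc['color'][q[1]-37:q[1]+38,q[0]-50:q[0]+50,::-1],(400,300)))
E
```

```text
tcp_pos: [0.5878, -0.0529, 0.161]
ft_force: [-0.2, 1.0, -0.1]
grip_width: 0.701
grip_force: 0.0
time_s: 23.58
tcp_pos: [0.5906, -0.0532, 0.2386]
tcp_pos: [0.5929, -0.1169, 0.2337]
tcp_pos: [0.5983, -0.1814, 0.2333]
tcp_pos: [0.6039, -0.2455, 0.2333]
tcp_pos: [0.6099, -0.3084, 0.233]
[ 0.6099 -0.308   0.2331] 24.8833
[ 294  161   45   45 1425] [316.2 183.3]
[ 0.6159 -0.3093] 0.028
[148 237  31  30 714] [163.6 251.1]
[ 0.6151 -0.3093] 0.034
[  67  270   50   40 1172] [ 89.4 287.4]
[ 0.6153 -0.3097] 0.313
```

The fits agree that the funnel is at (0.6155,-0.309). Grasping its lip and carrying it over.

```bash
python3 -m crank '{"xyz":[[-0.07,-0.01,0.3],[-0.07,-0.01,0.65],[-0.07,-0.01,1]],"rotation":[[0,0,0],[0,0,0],[0,0,0]]}' 1 25 | grep tcp
python3 -m crank '{"xyz":[[0,0,0.35],[0,0,0.7],[0,0,1]],"rotation":[[0,0,0],[0,0,0],[0,0,0]]}' |grep tcp
python3 -m crank '{"xyz":[[0,0,0.2],[0,0,0.4],[0,0,0.6],[0,0,0.68],[0,0,0.68]],"rotation":[[0,0,0],[0,0,0],[0,0,0],[0,0,0],[0,0,0]]}' |egrep 'tcp|ft'
python3 -m crank '{"xyz":[[0,0,0],[0,0,0],[0,0,0],[0,0,0],[0,0,0],[0,0,0],[0,0,0]],"rotation":[[0,0,0],[0,0,0],[0,0,0],[0,0,0],[0,0,0],[0,0,0],[0,0,0]]}' -1 25 |egrep 'tcp|ft|gr'
python3 -m crank '{"xyz":[[0,0,-0.05],[0,0,-0.15],[0,0,-0.4],[0,0,-0.7],[0,0,-1]],"rotation":[[0,0,0],[0,0,0],[0,0,0],[0,0,0],[0,0,0]]}' |egrep 'tcp|gr'
python3 -m crank '{"xyz":[[0,0,-0.3],[0,0,-0.65],[0,0,-1]],"rotation":[[0,0,0],[0,0,0],[0,0,0]]}' |egrep 'tcp|gr'
python3 -m crank '{"xyz":[[0,0,-0.3],[0,0,-0.5],[0,0,-0.57],[0,0,-0.57]],"rotation":[[0,0,0],[0,0,0],[0,0,0],[0,0,0]]}' |egrep 'tcp|gr'
python3 -m crank '{"xyz":[[0,0.2,0],[0,0.45,0],[0.086,0.803,0]],"rotation":[[0,0,0],[0,0,0],[0,0,0]]}' |egrep 'tcp'
python3 -m crank '{"xyz":[[0,0.25,0],[0,0.5,0],[0.086,0.803,0]],"rotation":[[0,0,0],[0,0,0],[0,0,0]]}' |egrep 'tcp'
python3 -m crank '{"xyz":[[0,0.25,0],[0,0.5,0],[0.086,0.803,0]],"rotation":[[0,0,0],[0,0,0],[0,0,0]]}' |egrep 'tcp'
python3 -m crank '{"xyz":[[0,0.25,0],[0,0.5,0],[0.086,0.7,0],[0.086,0.78,0],[0.086,0.803,0],[0.086,0.803,0],[0.086,0.803,0]],"rotation":[[0,0,0],[0,0,0],[0,0,0],[0,0,0],[0,0,0],[0,0,0],[0,0,0]]}' |egrep 'tcp|gr'
python3 - <<'E'
from h import *
c=snap('wrist','w10'); s=snap('side','s10');sc=snap('scene','sc10'); print(get_obs()['tcp_pos'],get_obs()['time_s'])
f=lambda d,x0,y0:cv2.resize(d['color'][y0:y0+75,x0:x0+100,::-1],(400,300),interpolation=cv2.INTER_CUBIC)
top=np.hstack([f(sc,242,125),f(s,293,130)])
w=cv2.resize(c['color'][150:375,170:470,::-1],(400,300),interpolation=cv2.INTER_CUBIC)
cv2.imwrite('pics/c10.png',np.vstack([top,np.hstack([w,cv2.imread('pics/c9s.png')])]))
E
```

```text
tcp_pos: [0.6165, -0.3088, 0.1534]
tcp_pos: [0.6154, -0.3082, 0.0717]
tcp_pos: [0.6147, -0.3083, 0.0173]
ft_force: [0.3, 0.8, -1.0]
tcp_pos: [0.6167, -0.31, 0.0205]
ft_force: [0.1, 1.1, 7.3]
grip_width: 0.618
grip_force: 26.2
tcp_pos: [0.6154, -0.3097, 0.1001]
grip_width: 0.619
grip_force: 26.4
tcp_pos: [0.6154, -0.3097, 0.1808]
grip_width: 0.616
grip_force: 26.4
tcp_pos: [0.6165, -0.3102, 0.2268]
grip_width: 0.622
grip_force: 26.4
tcp_pos: [0.6086, -0.2451, 0.2225]
tcp_pos: [0.6016, -0.1797, 0.2226]
tcp_pos: [0.5948, -0.1155, 0.2227]
tcp_pos: [0.5885, -0.0533, 0.2241]
grip_width: 0.611
grip_force: 26.4
[ 0.58855853 -0.05355471  0.22431667] 28.9167
```

View pics/c10.png

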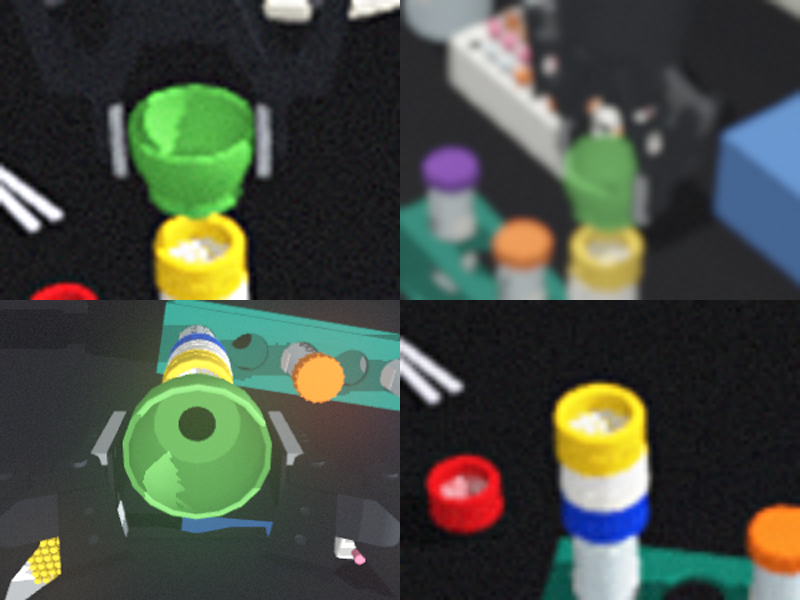

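The stack is level. The funnel's collar (column 197) is centred about 1 mm left of yellow (column 200). I'm nudging it +y and descending.

```bash
python3 -m crank '{"xyz":[[0,0.01,0.07],[0,0.012,0.15],[0,0.012,0.22],[0,0.012,0.27],[0,0.012,0.29],[0,0.012,0.29]],"rotation":[[0,0,0],[0,0,0],[0,0,0],[0,0,0],[0,0,0],[0,0,0]]}' |egrep 'tcp|ft'
python3 -m crank '{"xyz":[[0,0,0.015],[0,0,0.03],[0,0,0.03]],"rotation":[[0,0,0],[0,0,0],[0,0,0]]}' |egrep 'tcp|ft'
```

```text
tcp_pos: [0.5881, -0.0518, 0.2005]
ft_force: [-0.2, -0.1, 0.2]
tcp_pos: [0.5885, -0.0518, 0.1989]
ft_force: [-0.3, 0.0, -0.2]
```

```bash
python3 -m crank '{"xyz":[[0,0,0.015],[0,0,0.025],[0,0,0.025]],"rotation":[[0,0,0],[0,0,0],[0,0,0]]}' |egrep 'tcp|ft'
python3 -m crank '{"xyz":[[0,0,0.01],[0,0,0.02],[0,0,0.02]],"rotation":[[0,0,0],[0,0,0],[0,0,0]]}' |egrep 'tcp|ft'
```

```text
tcp_pos: [0.5884, -0.0518, 0.1968]
ft_force: [0.2, -0.5, -0.9]
tcp_pos: [0.5887, -0.0518, 0.1955]
ft_force: [-0.7, 0.6, 0.5]
```

```bash
python3 -m crank '{"xyz":[[0,0,0.008],[0,0,0.016],[0,0,0.016]],"rotation":[[0,0,0],[0,0,0],[0,0,0]]}' |egrep 'tcp|ft'
```

```text
tcp_pos: [0.5894, -0.0519, 0.1954]
ft_force: [-0.9, -0.1, 8.8]
```

Contact at the expected height. Releasing and retreating straight up.

```bash
python3 -m crank '{"xyz":[[0,0,0],[0,0,0],[0,0,0],[0,0,0],[0,0,0],[0,0,0]],"rotation":[[0,0,0],[0,0,0],[0,0,0],[0,0,0],[0,0,0],[0,0,0]]}' 0.8 |egrep 'tcp|ft|grip'
python3 -m crank '{"xyz":[[0,0,-0.1],[0,0,-0.25],[0,0,-0.5],[0,0,-0.8],[0,0,-1],[0,0,-1],[0,0,-1]],"rotation":[[0,0,0],[0,0,0],[0,0,0],[0,0,0],[0,0,0],[0,0,0],[0,0,0]]}' |egrep 'tcp|time'
python3 - <<'E'
from h import *
s=snap('side','s11');sc=snap('scene','sc11')
f=lambda d,x0,y0:cv2.resize(d['color'][y0:y0+120,x0:x0+80,::-1],(400,600),interpolation=cv2.INTER_CUBIC)
cv2.imwrite('pics/c11.png',np.hstack([f(sc,252,130),f(s,303,120)]))
E
```

```text
tcp_pos: [0.5883, -0.0518, 0.1938]
ft_force: [0.1, 0.6, -0.6]
grip_width: 0.899
grip_force: 0.0
time_s: 31.5
tcp_pos: [0.5892, -0.0519, 0.2759]
```

View pics/c11.png

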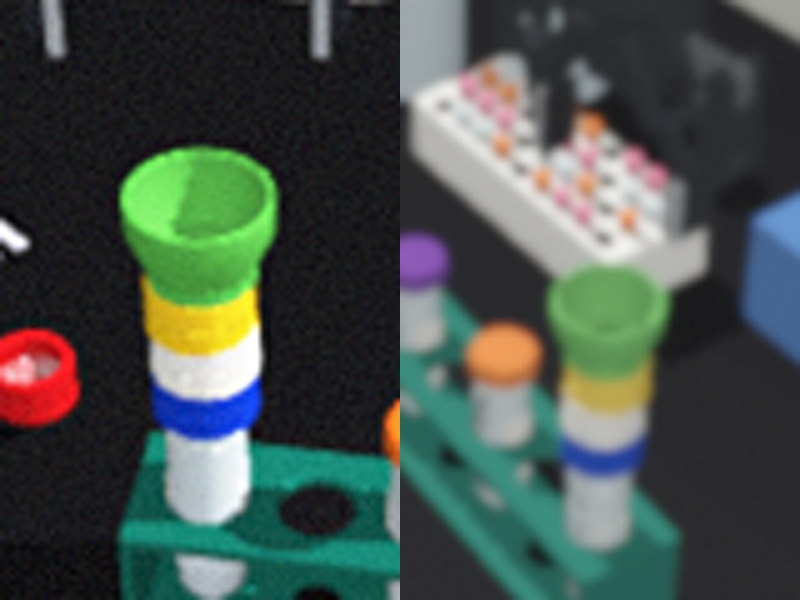

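The cascade stands level in both views: the part centres in the scene crop are at columns 207, 206, 201 and 200, so steps of 1 px (under 2 mm) or less. The gripper is clear, so I'm handing in.

```bash
python3 -c "
from workcell import workorder
print(workorder.sign_off())"
```

```text
the job is handed in; nothing more can be done
None
```

I seated blue, white, yellow and the green funnel in order on the open tube and handed the job in at about 31.6 s; the last pictures show the stack level and the gripper clear, but the hand-in returned no verdict.

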